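Mark a mould with the spring punch

ROBOT

A 7-joint arm with a two-finger parallel gripper is mounted at the origin on the work surface; the furniture and walls round the work are solid. World frame = base frame: x ahead of the robot, y to its left, z up, the work surface at z = 0. Lengths are in m, angles in rad, forces in N, time in s.
With the tool pointing down it reaches from about 0.425 to 0.925 m from the base axis. Payload 6.8 kg.
Tool frame: the origin (TCP) lies between the finger pads; the fingertips stand 11 mm ahead of it and the grasp point (between the pads) lies 8 mm behind it; z points along the fingers, y is the line along which they close (so a half turn about z gives the same grasp; the last joint's range is limited). The gripper opens to 85 mm and grips with 20 to 120 N. Pads are 22 mm wide; open, the fingers measure 114 mm over their backs; the gripper's body (76 mm by 85 mm) begins 54 mm behind the grasp point. The pads swing forward as they close: fully open they stand 13 mm farther back than shut.
Start: joints at [1.045, 0.477, 0.022, 1.555, -0.011, 1.109, -0.083], TCP at [0.274, -0.617, 0.242] pointing down, gripper open.
Joint ranges: [-2.96, 2.96], [-0.34, 2.1], [-1.41, 1.46], [0.24, 2.44], [-1.37, 4.51], [0.17, 1.92], [-2.96, 2.96]. Speed limits (rad/s): [2.39, 2.39, 3.14, 3.14, 3.14, 3.14, 3.14].

INTERFACE

Orientations are given as a rotation vector (axis times angle).
In Python, from bench import r gives the robot as it stands.
- The arm moves only by the tool send_rows, never from a script. Its argument "deltas" is a list of rows, each an object of numbers: "dx", "dy", "dz": the shift along the world's x, y, z in mm; "rx", "ry", "rz": the turn, a rotation vector about the world's x, y, z in degrees. A call has 1 to 5 rows; each row is the pose to reach, as a shift and turn from the pose commanded when the call began; what a row does not reach only later rows make up. A row lasts 1/12 s, in which the tool goes at most 41.7 mm and 7.16 degrees, less where a joint would pass 70% of its speed; a pose out of reach is approached as far as the arm can. A call with a gripper value outside its range is refused whole. "jaw" is the finger opening in mm, from 0 to 85.4, set as the call begins (left out, the last holds). The fingers move at their own pace and stop on an object; "newtons" is the grip in N (left out, the last holds). Time passes only in rows, so rows that repeat a pose let the fingers close. It gives the time, the measured TCP pose, the force, the opening and the grip force at its end, in the units of the state.
- r.get_obs(): the state, without advancing time (a new reading comes with each control period).
- r.grab_frame(name): name is "scene" or "top" or "wrist"; returns a dict with "frame" (384x512x3 uint8, blue, green, red), "z_map" (384x512 float32, m along the optical axis (not along the pixel's ray), 0 where there is no reading), "vertical_fov" (degrees; the focal length in pixels is half the picture's height over the tangent of half this angle, whatever the lens; pixels are square), "cx", "cy" (the principal point, pixels), "xyz" and "orientation" of the camera in the world. Camera axes: x right, y down, z forward; pixel columns grow to the right and rows downward; lengths in m; the calibration is good to about 2 mm. A picture is of the moment at which its call begins.
- r.hand_in(): hands the job in; it is judged then, once.
The state is a dict: "clock": time; "joints": joint angles; "qvel": joint speeds; "tau": joint torques, N m; "tcp_pos": TCP position; "orientation": TCP orientation; "contact_force": force on the tool from outside, world axes, zero at the start; "moment": the same for the moment, N m; "grip_width": finger opening in m; "gripper_force": force on a finger pad.
Only numpy, scipy, OpenCV 4.12 (cv2) and the standard library are available. Lean on these libraries where they do the work, as an engineer would, in place of code of your own. Each camera call takes 0.05 s, during which the arm holds its last target. There are 200 camera calls.

TASK

Stamp the end of the long suppository mould with the spring marking punch: draw the punch's knob back until it stays cocked by itself, lay the long mould upright in the nest in front of the pin and let go of it, then press the thumb pad to fire the pin against it. Leave the stamped mould lying in the nest, and do not disturb the two short moulds, the brown bottle or the ointment jars.

Things in the scene. Friction and masses are not known exactly. Their poses are not given: they have to be found in the camera images.
- marker: Spring marking punch, fixed, 230 x 90 mm base on the grey worktop (z = 0). Origin: centre of the underside; own +x is the firing direction. From rear to front: bracket, sliding carriage with black cocking knob, guide block (x 3 to 28 mm, top z 70 mm) with the 12 mm pin through it, nest (x 27.5 to 92.5 mm), anvil (x to 108.5 mm, top z 74 mm). The thumb pad stands on its -y side.
- nest (a point): Where the mould's centre belongs; axes as the marker's. The nest is 65 mm long (x) between guide block and anvil, both higher than the mould, and 35 mm wide (y) between ledges 6 mm high, 6 mm thick. Floor 18 mm below this point, ledge tops 12 mm below. Fingers have room beside the mould (y) above the ledges, none at its ends. Uncocked, the pin stands 14 mm into the nest: load it only when cocked.
- knob (a point): Grip point on the black round upright cocking knob (18 mm diameter, from 16 mm below to 14 mm above this point, which is 90 mm above the worktop; carriage top 29 mm below it). It moves with the carriage. Pinch it from above and pull along the marker's -x: 4 N at first, 10 to 15 N where it rides over the sear.
- striker (a joint): How far carriage and pin are drawn back along the marker's -x, in m: 0 front stop, 0.038 rear stop. The sear catches once it has passed 0.031 (draw about 0.035 to be sure) and holds it at 0.030 when let go; not caught, it springs back. With a mould in the nest the fired pin comes to rest against it at about 0.009.
- pad (a point): Centre of the top face of the black thumb pad (28 x 28 mm) on the sear lever; at rest 60 mm above the worktop, 65 mm to the marker's -y of the pin's axis, near the rear. Pressed straight down 9 to 14 mm (2 to 4 N) it fires the cocked punch; it stops at 17 mm and springs back up.
- sear (a joint): Angle of the sear lever in rad: 0 at rest, 0.16 with the pad pressed fully down.
- rack: White rack, fixed, on the wooden counter (top at z = 0.006 m). 48 mm long (x), 134 mm wide (y), 42 mm high; origin: centre of the underside. Three slots side by side in y, 42 mm apart, 34 mm wide, floor 8 mm above the underside. A mould lies along x in each; walls nearly as high as the mould leave no room for fingers beside it. The long mould's ends stand out 6 mm at both ends: take it by these.
- long_mould_mid (a point): Centre of the long aluminium mould, the one to stamp: block 60 mm long (its x), 30 wide (y), 36 high (z), four round cavities in its top, 0.13 to 0.25 kg, in any slot. Either end may be stamped. To load the nest, set it down on the counter and take it again across its 30 mm width; the wooden counter (z = 0.006) within x 0.40 to 0.47, y -0.17 to -0.07 m is always free.
- short_mould_1_mid (a point): Centre of a short aluminium mould, 42 x 30 x 36 mm, three cavities; stays in its slot.
- short_mould_2_mid (a point): Centre of the other short aluminium mould, the same; stays in its slot.
- jar_low: White ointment jar, 58 mm diameter, 40 mm high, standing on the wooden counter; origin under its centre. Leave alone.
- jar_small: White ointment jar, 60 mm diameter, 42 mm high, on the grey worktop; origin under its centre. Leave alone.
- brown_bottle: Brown bottle, 50 mm diameter, 110 mm high, on the grey worktop at the back; origin under its centre. Leave alone.

How it is judged:
By the outcome, as a careful person would: the job done as asked, in the order asked, and still so for the second after the job is handed in, with the robot touching nothing.
It also fails if it takes over 72 s, if anything falls off the work surface, if the arm or the gripper's body presses on something with over 40 N, if the wrist force passes 120 N, or if a joint passes its speed limit or range.

## Working session

There is one attempt and no reset: what is moved stays moved. The work goes in short steps, Python scripts to look and compute and a tool call to move; the robot and the scene stay as the last step left them, time stands still between calls to the robot, and variables do not carry over. Pictures are saved under pics/ and viewed, at most 10 in all, crops included, and the job is handed in when it is done.

Besides the shell and the picture viewer there is one more tool, called after "Call:" as name(argument=value, ...), one argument or row to a line, values as JSON. send_rows: Moves the arm, as the interface text tells. Its arguments: {"type":"object","properties":{"deltas":{"type":"array","items":{"type":"object","properties":{"dx":{"type":"number"},"dy":{"type":"number"},"dz":{"type":"number"},"rx":{"type":"number"},"ry":{"type":"number"},"rz":{"type":"number"}}}},"jaw":{"type":"number"},"newtons":{"type":"number"}},"required":["deltas"]}

```bash
mkdir -p pics; cat > h.py <<'E'
import numpy as np, cv2
from scipy.spatial.transform import Rotation as R
from bench import r
def cloud(f):
    h,w=f['z_map'].shape; fl=h/2/np.tan(np.radians(f['vertical_fov'])/2)
    u,v=np.meshgrid(np.arange(w),np.arange(h)); z=f['z_map']
    p=np.stack([(u-f['cx'])/fl*z,(v-f['cy'])/fl*z,z],-1)
    o=np.array(f['orientation']); M=R.from_rotvec(o).as_matrix() if o.size==3 else (o if o.shape==(3,3) else R.from_quat(o).as_matrix())
    return p@M.T+np.array(f['xyz'])
E
python3 - <<'E'
from h import *
for n in ('scene','top'):
    f=r.grab_frame(n); cv2.imwrite(f'pics/{n}0.png',f['frame']); print(n,f['xyz'],f['orientation'],f['vertical_fov'],f['cx'],f['cy'])
    np.savez(f'{n}0.npz',c=cloud(f),im=f['frame'])
print(r.get_obs())
E
```

```text
scene [-0.17249392  0.41168421  0.96565986] [-1.30016964  2.29906137 -0.91811822] 47.49664283191675 253.89125448626908 199.3672641175079
top [ 0.26665697 -0.03039578  1.28886175] [-2.09317552  2.14630648 -0.21014883] 43.406070931884926 259.9531587767775 195.9005183151904
{'clock': 0.1, 'joints': array([ 1.04494416,  0.4777279 ,  0.02238122,  1.55632853, -0.01149191,
        1.10927818, -0.08308603]), 'qvel': array([ 3.31093929e-04, -2.84224234e-03, -9.68025469e-04, -9.20604826e-04,
        1.38032239e-03, -3.61961415e-05, -4.90171515e-04]), 'tau': array([ 3.10364587e-03, -5.97758460e+01,  1.61282770e+00, -2.81954098e+01,
        1.27027952e-02,  4.99936737e-03, -3.21406458e-05]), 'tcp_pos': array([ 0.27361936, -0.61651197,  0.2414268 ]), 'orientation': array([-3.07179847e+00, -6.51127958e-01,  7.41201968e-04]), 'contact_force': array([ 0.58534788, -0.12884028,  0.10528271]), 'moment': array([0.04113036, 0.00304647, 0.001226  ]), 'gripper_force': 0.0, 'grip_width': 0.08529016756956105}
```

View pics/scene0.png

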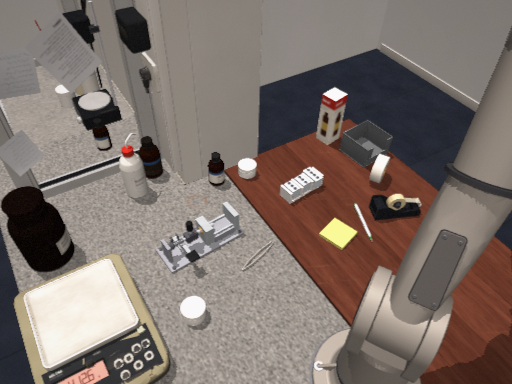

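View pics/top0.png

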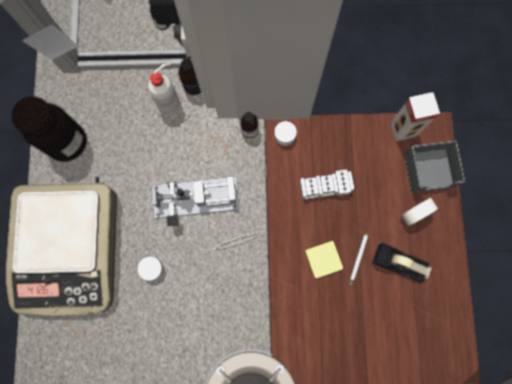

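The scene and top pictures show the punch at top-pixel (195,197), firing to the right (about −y), with its pad at (172,218). The rack is at (328,185). Next I'll measure both from depth.

```bash
python3 - <<'E'
from h import *
d=np.load('top0.npz'); c=d['c']; im=d['im']
for v,u in [(197,195),(212,155),(185,328),(194,228),(218,172),(300,200),(250,290),(132,285),(268,150),(125,250),(192,172)]: print((u,v),c[v,u].round(4))
def rect(mask,name):
    p=c[mask][:,:2]; q=cv2.minAreaRect((p*1000).astype(np.float32)); print(name,mask.sum(),q)
X,Y,Z=c[...,0],c[...,1],c[...,2]
U,V=np.meshgrid(np.arange(512),np.arange(384))
m=(U>145)&(U<245)&(V>170)&(V<232)
rect(m&(Z>.008)&(Z<.3),'marker all')
for lo,hi in [(.006,.016),(.016,.03),(.05,.064),(.064,.082),(.095,.12)]:
    rect(m&(Z>lo)&(Z<hi),f'{lo}-{hi}')
k=(U>295)&(U<362)&(V>165)&(V<205)
rect(k&(Z>.03)&(Z<.1),'rack')
a=cv2.resize(im[155:245,140:260],None,fx=5,fy=5,interpolation=cv2.INTER_CUBIC)[:,:600]
b=cv2.resize(im[160:210,295:365],None,fx=5,fy=5,interpolation=cv2.INTER_CUBIC)
o=np.zeros((600+0,800,3),np.uint8); o[:450,:600]=a
o[600-250:,450:800]=b
cv2.imwrite('pics/crop.png',o)
zz=Z[174:204:2,298:360:3]; print((zz*1000).round().astype(int))
E
```

```text
(195, 197) [0.5091 0.131  0.069 ]
(155, 212) [0.483  0.2468 0.0068]
(328, 185) [ 0.5364 -0.2161  0.0498]
(228, 194) [0.5147 0.0458 0.0698]
(172, 218) [0.4574 0.1914 0.0596]
(200, 300) [ 0.2483  0.127  -0.002 ]
(290, 250) [ 0.3724 -0.1129  0.0026]
(285, 132) [ 0.6848 -0.1082  0.0505]
(150, 268) [0.332  0.2488 0.045 ]
(250, 125) [ 0.6958 -0.0149  0.0818]
(172, 192) [0.5342 0.1993 0.0195]
marker all 2272 ((502.0516662597656, 137.85366821289062), (132.21493530273438, 228.9690399169922), 4.330729007720947)
0.006-0.016 1025 ((508.70977783203125, 140.13890075683594), (252.09803771972656, 150.13323974609375), 86.14595794677734)
0.016-0.03 292 ((528.239990234375, 133.5347442626953), (206.92076110839844, 68.24581146240234), 89.38970947265625)
0.05-0.064 422 ((496.5553894042969, 134.46780395507812), (98.09705352783203, 215.1307830810547), 7.827934741973877)
0.064-0.082 413 ((505.9338073730469, 134.61376953125), (91.05086517333984, 214.34132385253906), 9.409860610961914)
0.095-0.12 42 ((519.1889038085938, 166.7569580078125), (14.912094116210938, 15.844985961914062), 9.907500267028809)
rack 956 (
[... 391 characters left out ...]
49 51 54 49 48 49 53 51 51 45  7  8  6]
 [12 43 29 52 53 48 50 50 51 47 50 48 44 44 53 51 46 46 51  6  4]
 [ 4 42 48 47 51 51 49 45 50 46 46 53 47 42 49 50 50 51 47  2 10]
 [ 8 35 48 48 50 49 52 48 50 49 47 48 49 37 54 51 49 53 48  9  7]
 [ 3 25 44 49 48 48 50 49 47 47 50 47 46 48 48 50 50 48 10  4  6]
 [ 7 19 50 50 49 51 48 50 37 33 28 19 28 24 51 48 39 10  4  3  9]
 [ 7 13 51 45 41 28 19 28 14  8  7 10  3 21 23 14  2  4  2  5  8]
 [ 9  5 32 15 17 15 13  4  2  4  5 10  7  6  2  1  7  2  6  8  5]
 [ 6  4  4  5  2  3  7  8  6  7  7  8  8  2  9  3  3  6  0  9  8]
 [ 9  4  9  2  7  6  2  7  2  2  1  7  3  5  1  7  9  3  7  2  9]
 [ 6  3  3  5  1  4  8  5  5 11  8  6  2 10  1  4  2  9  8  6  8]]
```

View pics/crop.png

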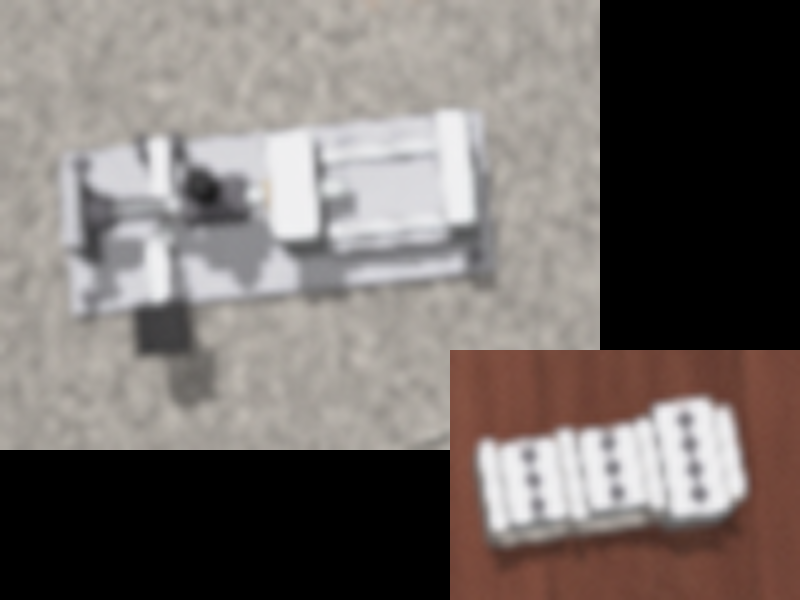

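The rack's three slots show the long mould (4 cavities) in the −y slot. I'll move over the punch first.

Call:
send_rows(
  deltas=[
    {"dx": 18,"dy": 36,"dz": 4,"rz": 7},
    {"dx": 36,"dy": 72,"dz": 8,"rz": 14},
    {"dx": 54,"dy": 108,"dz": 12,"rz": 21},
    {"dx": 72,"dy": 144,"dz": 16,"rz": 28},
    {"dx": 90,"dy": 180,"dz": 20,"rz": 35},
  ],
)

```text
$.deltas[0]: bad value
```

Call:
send_rows(
  deltas=[
    {"dx": 16,"dy": 37,"rz": 7},
    {"dx": 32,"dy": 74,"rz": 14},
    {"dx": 48,"dy": 111,"rz": 21},
    {"dx": 64,"dy": 148,"rz": 28},
    {"dx": 80,"dy": 185,"rz": 35},
  ],
)

```text
$.deltas[0]: bad value
```

Call:
send_rows(
  deltas=[
    {"dx": 8,"dy": 40},
    {"dx": 16,"dy": 80},
    {"dx": 24,"dy": 120},
    {"dx": 32,"dy": 160},
    {"dx": 40,"dy": 200},
  ],
)

```text
$.deltas[0]: bad value
```

Call:
send_rows(
  deltas=[
    {"dx": 4,"dy": 38},
    {"dx": 8,"dy": 76},
    {"dx": 12,"dy": 114},
    {"dx": 16,"dy": 152},
    {"dx": 16,"dy": 190},
  ],
)

```text
$.deltas[0]: bad value
```

```bash
python3 - <<'E'
from h import *
f=r.grab_frame('wrist'); c=cloud(f); np.savez('w1.npz',c=c,im=f['frame']); cv2.imwrite('pics/w1.png',f['frame'])
print(f['xyz'],f['vertical_fov'],r.get_obs()['tcp_pos'],r.get_obs()['orientation'])
E
```

```text
[ 0.34366972 -0.5857283   0.37284442] 71.49313946524606 [ 0.2737407  -0.61653512  0.24157536] [-3.07199960e+00 -6.51279409e-01  4.95737649e-04]
```

View pics/w1.png

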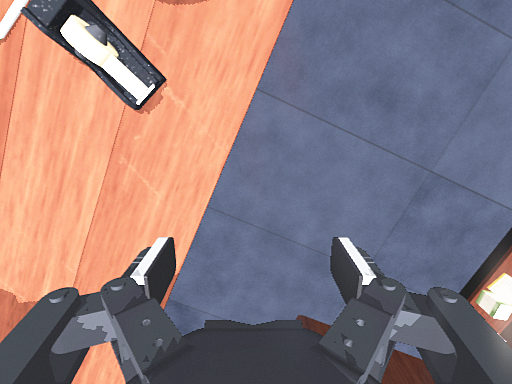

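The moves were refused, so the arm hasn't moved and the wrist picture shows only floor and desk edge. I'll try again with all six keys filled in.

Call:
send_rows(
  deltas=[
    {"dx": 18,"dy": 36,"dz": 4,"rx": 0,"ry": 0,"rz": 7},
    {"dx": 36,"dy": 72,"dz": 8,"rx": 0,"ry": 0,"rz": 14},
    {"dx": 54,"dy": 108,"dz": 12,"rx": 0,"ry": 0,"rz": 21},
    {"dx": 72,"dy": 144,"dz": 16,"rx": 0,"ry": 0,"rz": 28},
    {"dx": 90,"dy": 180,"dz": 20,"rx": 0,"ry": 0,"rz": 35},
  ],
)

```text
clock: 0.57
tcp_pos: [0.3643, -0.435, 0.2623]
orientation: [-2.73, -1.553, 0.0]
contact_force: [0.4, -0.3, -0.5]
grip_width: 0.0857
gripper_force: 0.0
```

Call:
send_rows(
  deltas=[
    {"dx": 16,"dy": 37,"dz": 0,"rx": 0,"ry": 0,"rz": 7},
    {"dx": 32,"dy": 74,"dz": 0,"rx": 0,"ry": 0,"rz": 14},
    {"dx": 48,"dy": 111,"dz": 0,"rx": 0,"ry": 0,"rz": 21},
    {"dx": 64,"dy": 148,"dz": 0,"rx": 0,"ry": 0,"rz": 28},
    {"dx": 80,"dy": 185,"dz": 0,"rx": 0,"ry": 0,"rz": 35},
  ],
)

```text
clock: 0.98
tcp_pos: [0.4441, -0.2501, 0.2623]
orientation: [2.137, 2.303, -0.0]
contact_force: [0.9, -0.3, -0.4]
grip_width: 0.0853
gripper_force: 0.0
```

Call:
send_rows(
  deltas=[
    {"dx": 8,"dy": 40,"dz": 0,"rx": 0,"ry": 0,"rz": 0},
    {"dx": 16,"dy": 80,"dz": 0,"rx": 0,"ry": 0,"rz": 0},
    {"dx": 24,"dy": 120,"dz": 0,"rx": 0,"ry": 0,"rz": 0},
    {"dx": 32,"dy": 160,"dz": 0,"rx": 0,"ry": 0,"rz": 0},
    {"dx": 40,"dy": 200,"dz": 0,"rx": 0,"ry": 0,"rz": 0},
  ],
)

```text
clock: 1.4
tcp_pos: [0.4837, -0.0501, 0.2623]
orientation: [2.144, 2.296, -0.0]
contact_force: [1.9, -0.4, 0.0]
grip_width: 0.0854
gripper_force: 0.0
```

Call:
send_rows(
  deltas=[
    {"dx": 8,"dy": 37,"dz": 0,"rx": 0,"ry": 0,"rz": 0},
    {"dx": 12,"dy": 74,"dz": 0,"rx": 0,"ry": 0,"rz": 0},
    {"dx": 16,"dy": 110,"dz": 0,"rx": 0,"ry": 0,"rz": 0},
    {"dx": 16,"dy": 110,"dz": 0,"rx": 0,"ry": 0,"rz": 0},
  ],
)

```text
clock: 1.73
tcp_pos: [0.4998, 0.0665, 0.2629]
orientation: [-2.131, -2.306, -0.006]
contact_force: [0.1, 0.8, 0.8]
grip_width: 0.0853
gripper_force: 0.0
```

```bash
python3 - <<'E'
from h import *
f=r.grab_frame('wrist'); c=cloud(f); np.savez('w2.npz',c=c,im=f['frame']); cv2.imwrite('pics/w2.png',f['frame'])
print(f['xyz'],f['vertical_fov'],r.get_obs()['tcp_pos'],r.get_obs()['orientation'])
E
```

```text
[0.49403743 0.14184307 0.39461757] 71.49313946524606 [0.49965669 0.06264178 0.26245609] [-2.13421206 -2.3039443  -0.00247858]
```

View pics/w2.png

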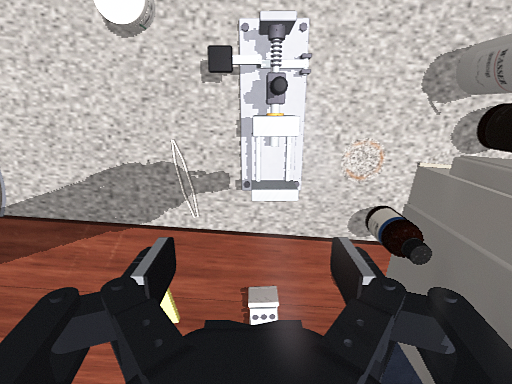

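The wrist picture shows the punch with its knob at (279,86), pad at (220,59), guide block at (275,125) and anvil at (275,190). Next I'll measure these.

```bash
cat >> h.py <<'E'
def rect(c,mask,name):
    q=cv2.minAreaRect((c[mask][:,:2]*1000).astype(np.float32)); print(name,mask.sum(),np.round(q[0],1),np.round(q[1],1),round(q[2],2),'medz',np.median(c[mask][:,2]).round(4)); return q
def blob(mask,u,v):
    n,l=cv2.connectedComponents(cv2.morphologyEx(mask.astype(np.uint8),cv2.MORPH_OPEN,np.ones((3,3))),connectivity=4); return l==l[v,u]
E
python3 - <<'E'
from h import *
d=np.load('w2.npz'); c=d['c'];Z=c[...,2]; im=d['im']
U,V=np.meshgrid(np.arange(512),np.arange(384)); w=(U>195)&(U<320)&(V<210)
print('bg z',np.median(Z[120:200,320:340]))
g=blob(w&(abs(Z-.070)<.005)&(V<150)&(V>108)&(U>240),275,125); rect(c,g,'guide')
a=blob(w&(Z>.066)&(Z<.080)&(V>165),275,190); rect(c,a,'anvil')
print('guide ctr',c[g].mean(0),'anvil',c[a].mean(0))
k=w&(Z>.095)&(V>60)&(V<105); rect(c,k,'knob'); print(c[k].mean(0))
dark=im.max(2)<60
p=blob(dark&w&(U<235)&(abs(Z-.06)<.008),220,59); rect(c,p,'pad'); print(c[p].mean(0))
rect(c,w&(Z>.008)&(Z<.02)&(U>238),'base')
E
```

```text
bg z -0.00029763532146967475
guide 956 [523.  123.4] [55.9 23.4] 4.52 medz 0.0697
anvil 607 [529.8  39.5] [58.8 15.6] 4.66 medz 0.0735
guide ctr [0.5230223  0.12363926 0.0696929 ] anvil [0.52955431 0.04007529 0.07311159]
knob 266 [510.4 156.5] [43.6 16.4] 49.29 medz 0.1034
[0.51726282 0.16462378 0.1236536 ]
pad 196551 [ 798.4 -698.9] [ 943.2 2263.9] 27.38 medz 0.0049
[0.49851674 0.06521043 0.07839551]
base 2531 [521.5 139.1] [ 89.3 227.8] 4.65 medz 0.0086
```

```bash
python3 - <<'E'
from h import *
d=np.load('w2.npz'); c=d['c'];Z=c[...,2]; im=d['im']
U,V=np.meshgrid(np.arange(512),np.arange(384)); w=(U>195)&(U<320)&(V<210)
k=w&(abs(Z-.104)<.004)&(V>68)&(V<105); rect(c,k,'knob'); print(c[k].mean(0))
p=w&(U<234)&(V<80)&(abs(Z-.06)<.006); rect(c,p,'pad'); print(c[p].mean(0))
o=np.array([.5216,.1394]); x=np.array([.0802,-.9968]); y=np.array([.9968,.0802])
q=c[...,:2]-o; a=q@x*1000; b=q@y*1000
for lo,hi,bl,bh in [(48,88,-14,14),(48,88,18,23),(48,88,-23,-18),(32,46,-6,6)]:
    m=w&(a>lo)&(a<hi)&(b>bl)&(b<bh); print(lo,bl,m.sum(),np.percentile(Z[m],[10,50,90]).round(4))
# ledge extents in b at heights
m=w&(a>48)&(a<88)&(abs(b)<40)
for s in range(-36,37,3):
    mm=m&(abs(b-s)<1.5); print(s,mm.sum(),np.median(Z[mm]).round(4),end=' | ')
# knob, pad in marker frame
for n,mm in (('knob',k),('pad',p)): print(n,np.median(a[mm]),np.median(b[mm]))
# other tall items near nest region for finger clearance
# rack
t=np.load('top0.npz'); c=t['c'];Z=c[...,2];U,V=np.meshgrid(np.arange(512),np.arange(384))
q=c[...,:2]-np.array([.541,-.2123])
E
```

```text
knob 230 [519.4 166.9] [16.  16.6] 51.95 medz 0.1034
[0.51934307 0.16661598 0.10314146]
pad 662 [452.9 192.3] [29.3 27.3] 5.17 medz 0.0599
[0.45262477 0.19220496 0.05976265]
48 -14 560 [0.0299 0.0308 0.0317]
48 18 105 [0.0354 0.0366 0.0375]
48 -23 114 [0.0358 0.0366 0.0377]
32 -6 81 [0.0311 0.0535 0.0551]
-36 54 0.0079 | -33 55 0.0076 | -30 54 0.0296 | -27 54 0.0307 | -24 62 0.0309 | -21 79 0.0366 | -18 57 0.0323 | -15 56 0.0309 | -12 56 0.0308 | -9 55 0.0305 | -6 67 0.0309 | -3 63 0.0309 | 0 65 0.0306 | 3 57 0.0309 | 6 56 0.0306 | 9 62 0.0308 | 12 62 0.0308 | 15 62 0.0306 | 18 77 0.0352 | 21 61 0.0367 | 24 45 0.0351 | 27 58 0.0306 | 30 34 0.0306 | 33 16 0.0076 | 36 54 0.0079 | knob -27.094790676927516 -0.1146079777901079
pad -58.12943758363056 -64.52048724372247
```

Call:
send_rows(
  deltas=[
    {"dx": 6,"dy": 35,"dz": -30,"rx": 0,"ry": 0,"rz": 0},
    {"dx": 12,"dy": 70,"dz": -60,"rx": 0,"ry": 0,"rz": 0},
    {"dx": 20,"dy": 107,"dz": -90,"rx": 0,"ry": 0,"rz": 0},
    {"dx": 20,"dy": 107,"dz": -110,"rx": 0,"ry": 0,"rz": 0},
    {"dx": 20,"dy": 107,"dz": -110,"rx": 0,"ry": 0,"rz": 0},
  ],
  jaw=50,
  newtons=60,
)

```text
clock: 2.2
tcp_pos: [0.5168, 0.1666, 0.147]
orientation: [-2.135, -2.297, 0.009]
contact_force: [0.3, -0.5, 0.4]
grip_width: 0.05
gripper_force: 0.0
```

```bash
python3 - <<'E'
from h import *
print(r.get_obs()['tcp_pos'],r.get_obs()['contact_force'])
d=np.load('w2.npz'); c=d['c'];Z=c[...,2]
o=np.array([.5216,.1394]); x=np.array([.0802,-.9968]); y=np.array([.9968,.0802])
q=c[...,:2]-o; a=q@x*1000; b=q@y*1000
for s in range(-115,0,8):
    print(s,[int(1000*np.max(Z[m])) if (m:=(abs(a-s)<4)&(abs(b-t)<4)&(Z<.12)).any() else None for t in range(-40,41,8)])
E
```

```text
[0.51683489 0.16657429 0.14703975] [ 0.3050017  -0.45390243  0.36602993]
-115 [8, 9, 9, 0, None, None, None, None, 9, 9, 9]
-107 [13, 13, 10, 68, 68, 68, 68, 68, 9, 12, 14]
-99 [13, 13, 64, 68, 69, 70, 69, 70, 9, 12, 13]
-91 [10, 9, 9, 68, 68, 69, 69, 67, 9, 10, 10]
-83 [9, 10, 10, 9, 60, 60, 58, 9, 9, 10, 9]
-75 [9, 9, 9, 9, 53, 56, 55, 9, 9, 9, 20]
-67 [54, 54, 53, 53, 54, 56, 53, 24, 24, 28, 29]
-59 [56, 55, 55, 55, 53, 56, 53, 25, 25, 25, 25]
-51 [55, 55, 54, 54, 54, 55, 52, 23, 25, 28, 29]
-43 [9, 9, 9, 8, 63, 62, 62, 9, 10, 9, 28]
-35 [11, 9, 8, 10, 103, 104, 102, 8, 9, 9, 9]
-27 [9, 9, 8, 9, 105, 105, 105, 8, 10, 9, 9]
-19 [9, 10, 9, 9, 103, 104, 103, 8, 9, 9, 9]
-11 [9, 9, 9, 10, 63, 61, 62, 9, 9, 9, 8]
-3 [9, 9, 9, 10, 52, 55, 53, 9, 9, 9, 9]
```

Call:
send_rows(
  deltas=[
    {"dx": 2,"dy": 0,"dz": -25,"rx": 0,"ry": 0,"rz": 0},
    {"dx": 2,"dy": 0,"dz": -50,"rx": 0,"ry": 0,"rz": 0},
    {"dx": 2,"dy": 0,"dz": -66,"rx": 0,"ry": 0,"rz": 0},
    {"dx": 2,"dy": 0,"dz": -66,"rx": 0,"ry": 0,"rz": 0},
  ],
)

```text
clock: 2.53
tcp_pos: [0.5203, 0.162, 0.0837]
orientation: [-2.145, -2.293, 0.009]
contact_force: [-0.1, 0.4, -0.4]
grip_width: 0.0501
gripper_force: 0.0
```

Call:
send_rows(
  deltas=[
    {"dx": 0,"dy": 0,"dz": 0,"rx": 0,"ry": 0,"rz": 0},
    {"dx": 0,"dy": 0,"dz": 0,"rx": 0,"ry": 0,"rz": 0},
    {"dx": 0,"dy": 0,"dz": 0,"rx": 0,"ry": 0,"rz": 0},
    {"dx": 0,"dy": 0,"dz": 0,"rx": 0,"ry": 0,"rz": 0},
    {"dx": 0,"dy": 0,"dz": 0,"rx": 0,"ry": 0,"rz": 0},
  ],
  jaw=10,
  newtons=60,
)

```text
clock: 2.95
tcp_pos: [0.52, 0.1644, 0.0879]
orientation: [-2.144, -2.296, 0.005]
contact_force: [-8.4, -2.7, 9.9]
grip_width: 0.0158
gripper_force: 58.6
```

Call:
send_rows(
  deltas=[
    {"dx": -0.6,"dy": 8,"dz": 0,"rx": 0,"ry": 0,"rz": 0},
    {"dx": -1.3,"dy": 16,"dz": 0,"rx": 0,"ry": 0,"rz": 0},
    {"dx": -1.9,"dy": 24,"dz": 0,"rx": 0,"ry": 0,"rz": 0},
    {"dx": -2.6,"dy": 32,"dz": 0,"rx": 0,"ry": 0,"rz": 0},
    {"dx": -2.9,"dy": 36,"dz": 0,"rx": 0,"ry": 0,"rz": 0},
  ],
)

```text
clock: 3.37
tcp_pos: [0.5177, 0.1931, 0.0878]
orientation: [2.146, 2.286, -0.02]
contact_force: [-11.3, -7.7, 14.2]
grip_width: 0.0158
gripper_force: 59.3
```

Call:
send_rows(
  deltas=[
    {"dx": 0,"dy": 0,"dz": 0,"rx": 0,"ry": 0,"rz": 0},
    {"dx": 0,"dy": 0,"dz": 0,"rx": 0,"ry": 0,"rz": 0},
  ],
)

```text
clock: 3.53
tcp_pos: [0.5173, 0.1974, 0.0878]
orientation: [2.144, 2.293, -0.011]
contact_force: [-9.6, -9.8, 13.2]
grip_width: 0.0158
gripper_force: 59.0
```

Call:
send_rows(
  deltas=[
    {"dx": 0,"dy": 2,"dz": 0,"rx": 0,"ry": 0,"rz": 0},
    {"dx": 0,"dy": 3,"dz": 0,"rx": 0,"ry": 0,"rz": 0},
    {"dx": 0,"dy": 3,"dz": 0,"rx": 0,"ry": 0,"rz": 0},
    {"dx": 0,"dy": 3,"dz": 0,"rx": 0,"ry": 0,"rz": 0},
  ],
)

```text
clock: 3.87
tcp_pos: [0.5171, 0.2005, 0.0878]
orientation: [2.144, 2.293, -0.011]
contact_force: [-10.5, -9.5, 14.1]
grip_width: 0.0157
gripper_force: 59.1
```

Call:
send_rows(
  deltas=[
    {"dx": 0.2,"dy": -3,"dz": 0,"rx": 0,"ry": 0,"rz": 0},
    {"dx": 0.4,"dy": -6,"dz": 0,"rx": 0,"ry": 0,"rz": 0},
    {"dx": 0.5,"dy": -7,"dz": 0,"rx": 0,"ry": 0,"rz": 0},
    {"dx": 0.5,"dy": -7,"dz": 0,"rx": 0,"ry": 0,"rz": 0},
  ],
)

```text
clock: 4.2
tcp_pos: [0.5176, 0.1943, 0.0878]
orientation: [2.145, 2.294, -0.009]
contact_force: [-10.3, -7.3, 12.8]
grip_width: 0.0164
gripper_force: 58.9
```

Call:
send_rows(
  deltas=[
    {"dx": 0,"dy": 0,"dz": 0,"rx": 0,"ry": 0,"rz": 0},
    {"dx": 0,"dy": 0,"dz": 0,"rx": 0,"ry": 0,"rz": 0},
    {"dx": 0,"dy": 0,"dz": 0,"rx": 0,"ry": 0,"rz": 0},
  ],
  jaw=50,
)

```text
clock: 4.45
tcp_pos: [0.5205, 0.1973, 0.0876]
orientation: [2.143, 2.295, 0.004]
contact_force: [0.1, -0.0, 0.9]
grip_width: 0.0496
gripper_force: 0.0
```

Call:
send_rows(
  deltas=[
    {"dx": 0,"dy": 0,"dz": 30,"rx": 0,"ry": 0,"rz": 0},
    {"dx": 0,"dy": -10,"dz": 65,"rx": 0,"ry": 0,"rz": 0},
    {"dx": 0,"dy": -40,"dz": 100,"rx": 0,"ry": 0,"rz": 0},
    {"dx": 0,"dy": -75,"dz": 120,"rx": 0,"ry": 0,"rz": 0},
    {"dx": 0,"dy": -110,"dz": 130,"rx": 0,"ry": 0,"rz": 0},
  ],
)

```text
clock: 4.87
tcp_pos: [0.5213, 0.088, 0.2204]
orientation: [2.138, 2.297, 0.009]
contact_force: [0.6, -0.1, -1.0]
grip_width: 0.05
gripper_force: 0.0
```

```bash
python3 - <<'E'
from h import *
f=r.grab_frame('wrist'); c=cloud(f); Z=c[...,2]
k=(abs(Z-.104)<.005)&(abs(c[...,0]-.52)<.04)&(c[...,1]>.14)&(c[...,1]<.23); rect(c,k,'knob'); print(c[k].mean(0), r.get_obs()['tcp_pos'])
E
```

```text
knob 345 [517.  195.8] [16.5 16.7] 5.1 medz 0.1034
[0.51717296 0.19564553 0.10309226] [0.52224901 0.07752425 0.22057021]
```

The punch is cocked, with the knob held 29 mm back. Next is the rack.

Call:
send_rows(
  deltas=[
    {"dx": 2,"dy": -38,"dz": 0,"rx": 0,"ry": 0,"rz": 1},
    {"dx": 4,"dy": -76,"dz": 0,"rx": 0,"ry": 0,"rz": 2},
    {"dx": 6,"dy": -114,"dz": 0,"rx": 0,"ry": 0,"rz": 3},
    {"dx": 8,"dy": -152,"dz": 0,"rx": 0,"ry": 0,"rz": 3.5},
    {"dx": 10,"dy": -190,"dz": 0,"rx": 0,"ry": 0,"rz": 3.5},
  ],
  jaw=82,
)

```text
clock: 5.33
tcp_pos: [0.5298, -0.1047, 0.2169]
orientation: [2.071, 2.361, 0.001]
contact_force: [0.9, 0.3, 0.1]
grip_width: 0.0818
gripper_force: 0.0
```

Call:
send_rows(
  deltas=[
    {"dx": 2,"dy": -38,"dz": 0,"rx": 0,"ry": 0,"rz": 0},
    {"dx": 4,"dy": -76,"dz": 0,"rx": 0,"ry": 0,"rz": 0},
    {"dx": 6,"dy": -114,"dz": 0,"rx": 0,"ry": 0,"rz": 0},
    {"dx": 8,"dy": -152,"dz": 0,"rx": 0,"ry": 0,"rz": 0},
    {"dx": 10,"dy": -180,"dz": 0,"rx": 0,"ry": 0,"rz": 0},
  ],
)

```text
clock: 5.75
tcp_pos: [0.5392, -0.2871, 0.2166]
orientation: [2.075, 2.356, -0.001]
contact_force: [1.5, -0.4, -0.6]
grip_width: 0.0822
gripper_force: 0.0
```

Call:
send_rows(
  deltas=[
    {"dx": 0,"dy": 0,"dz": 0,"rx": 0,"ry": 0,"rz": 0},
  ],
)

```text
clock: 5.83
tcp_pos: [0.5385, -0.2913, 0.2162]
orientation: [2.082, 2.349, -0.004]
contact_force: [-0.2, 0.1, -0.2]
grip_width: 0.0823
gripper_force: 0.0
```

```bash
python3 - <<'E'
from h import *
f=r.grab_frame('wrist'); c=cloud(f); im=f['frame']; np.savez('w3.npz',c=c,im=im); cv2.imwrite('pics/w3.png',im)
o=r.get_obs(); print(o['tcp_pos'],np.degrees(np.arctan2(*R.from_rotvec(o['orientation']).as_matrix()[[1,0],1])),f['xyz'])
Z=c[...,2]; near=(abs(c[...,0]-.541)<.07)&(abs(c[...,1]+.212)<.1)&(np.arange(384)[:,None]<300)
rect(c,near&(Z>.044)&(Z<.056),'tops'); rect(c,near&(Z>.0488)&(Z<.053),'moulds')
E
```

```text
[ 0.53899788 -0.28728756  0.21614297] 7.061324692556988 [ 0.5298091  -0.215241    0.34731832]
tops 5386 [ 541.1 -213.5] [ 59.9 133.2] 6.6 medz 0.0495
moulds 3741 [ 541.  -213.7] [ 59.8 131.6] 6.74 medz 0.0499
```

View pics/w3.png

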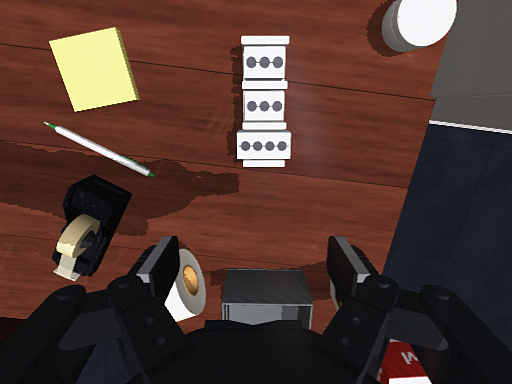

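The picture shows the long mould (4 cavities) at (264,145), in the slot nearest the gripper.

```bash
python3 - <<'E'
from h import *
d=np.load('w3.npz'); c=d['c'];Z=c[...,2]
V=np.arange(384)[:,None]*np.ones((1,512)); U=np.arange(512)[None]*np.ones((384,1))
m=(Z>.046)&(Z<.056)&(V>133)&(V<157)&(U>220)&(U<310); rect(c,m,'mould')
e=np.array([[np.where(m[v])[0].min(),np.where(m[v])[0].max()] for v in range(136,155)]);print(e.tolist())
for s in (0,1): 
    p=np.array([c[v,e[i,s],:2] for i,v in enumerate(range(136,155))]); print(np.median(p,0))
E
```

```text
mould 1230 [ 546.  -255.5] [59.9 24.9] 7.02 medz 0.0499
[[236, 290], [236, 290], [236, 290], [236, 290], [236, 290], [236, 289], [237, 289], [237, 289], [237, 289], [237, 289], [237, 289], [237, 289], [237, 289], [237, 289], [237, 289], [237, 289], [237, 289], [237, 289], [237, 289]]
[ 0.51732113 -0.25872907]
[ 0.57481185 -0.25166277]
```

Call:
send_rows(
  deltas=[
    {"dx": 4,"dy": 16,"dz": -35,"rx": 0,"ry": 0,"rz": 0},
    {"dx": 7,"dy": 32,"dz": -75,"rx": 0,"ry": 0,"rz": 0},
    {"dx": 7,"dy": 32,"dz": -110,"rx": 0,"ry": 0,"rz": 0},
    {"dx": 7,"dy": 32,"dz": -125,"rx": 0,"ry": 0,"rz": 0},
    {"dx": 7,"dy": 32,"dz": -125,"rx": 0,"ry": 0,"rz": 0},
  ],
)

```text
clock: 6.3
tcp_pos: [0.5442, -0.248, 0.0875]
orientation: [-2.065, -2.358, 0.002]
contact_force: [0.3, 0.5, -0.1]
grip_width: 0.0818
gripper_force: 0.0
```

Call:
send_rows(
  deltas=[
    {"dx": 0,"dy": 0,"dz": 0,"rx": 0,"ry": 0,"rz": 0},
    {"dx": 0,"dy": 0,"dz": 0,"rx": 0,"ry": 0,"rz": 0},
  ],
)

```text
clock: 6.47
tcp_pos: [0.548, -0.2507, 0.093]
orientation: [2.07, 2.36, 0.002]
contact_force: [0.2, 0.9, -0.2]
grip_width: 0.0818
gripper_force: 0.0
```

Call:
send_rows(
  deltas=[
    {"dx": -2,"dy": -4,"dz": -20,"rx": 0,"ry": 0,"rz": 0},
    {"dx": -2,"dy": -4,"dz": -40,"rx": 0,"ry": 0,"rz": 0},
    {"dx": -2,"dy": -4,"dz": -56,"rx": 0,"ry": 0,"rz": 0},
    {"dx": -2,"dy": -4,"dz": -63,"rx": 0,"ry": 0,"rz": 0},
    {"dx": -2,"dy": -4,"dz": -63,"rx": 0,"ry": 0,"rz": 0},
  ],
)

```text
clock: 6.88
tcp_pos: [0.5446, -0.255, 0.0284]
orientation: [-2.073, -2.361, -0.0]
contact_force: [0.4, -0.5, -0.0]
grip_width: 0.0816
gripper_force: 0.0
```

Call:
send_rows(
  deltas=[
    {"dx": 0,"dy": 0,"dz": 0,"rx": 0,"ry": 0,"rz": 0},
    {"dx": 0,"dy": 0,"dz": 0,"rx": 0,"ry": 0,"rz": 0},
    {"dx": 0,"dy": 0,"dz": 0,"rx": 0,"ry": 0,"rz": 0},
    {"dx": 0,"dy": 0,"dz": 0,"rx": 0,"ry": 0,"rz": 0},
    {"dx": 0,"dy": 0,"dz": 0,"rx": 0,"ry": 0,"rz": 0},
  ],
  jaw=50,
  newtons=50,
)

```text
clock: 7.3
tcp_pos: [0.546, -0.2554, 0.0303]
orientation: [2.071, 2.358, 0.002]
contact_force: [-0.1, 0.4, 7.3]
grip_width: 0.0591
gripper_force: 55.3
```

Call:
send_rows(
  deltas=[
    {"dx": 0,"dy": 0,"dz": 8,"rx": 0,"ry": 0,"rz": 0},
    {"dx": 0,"dy": 0,"dz": 20,"rx": 0,"ry": 0,"rz": 0},
    {"dx": 0,"dy": 0,"dz": 35,"rx": 0,"ry": 0,"rz": 0},
    {"dx": 0,"dy": 0,"dz": 55,"rx": 0,"ry": 0,"rz": 0},
    {"dx": 0,"dy": 0,"dz": 80,"rx": 0,"ry": 0,"rz": 0},
  ],
)

```text
clock: 7.72
tcp_pos: [0.5434, -0.2546, 0.109]
orientation: [-2.071, -2.359, 0.001]
contact_force: [0.8, -1.2, -1.3]
grip_width: 0.0592
gripper_force: 54.4
```

Call:
send_rows(
  deltas=[
    {"dx": -10,"dy": 10,"dz": 10,"rx": 0,"ry": 0,"rz": -6.5},
    {"dx": -20,"dy": 20,"dz": 20,"rx": 0,"ry": 0,"rz": -13},
    {"dx": -30,"dy": 35,"dz": 20,"rx": 0,"ry": 0,"rz": -19.5},
    {"dx": -40,"dy": 50,"dz": 20,"rx": 0,"ry": 0,"rz": -26},
    {"dx": -50,"dy": 65,"dz": 20,"rx": 0,"ry": 0,"rz": -32.5},
  ],
)

```text
clock: 8.13
tcp_pos: [0.494, -0.1894, 0.1296]
orientation: [2.655, 1.678, 0.001]
contact_force: [0.4, -0.2, -1.7]
grip_width: 0.0593
gripper_force: 54.3
```

Call:
send_rows(
  deltas=[
    {"dx": -10,"dy": 14,"dz": 0,"rx": 0,"ry": 0,"rz": -6.5},
    {"dx": -20,"dy": 28,"dz": 0,"rx": 0,"ry": 0,"rz": -13},
    {"dx": -30,"dy": 42,"dz": 0,"rx": 0,"ry": 0,"rz": -19.5},
    {"dx": -40,"dy": 56,"dz": 0,"rx": 0,"ry": 0,"rz": -26},
    {"dx": -48,"dy": 70,"dz": 0,"rx": 0,"ry": 0,"rz": -32.5},
  ],
)

```text
clock: 8.55
tcp_pos: [0.4456, -0.1192, 0.1292]
orientation: [3.019, 0.869, 0.001]
contact_force: [0.7, 0.3, -1.9]
grip_width: 0.0589
gripper_force: 54.3
```

Call:
send_rows(
  deltas=[
    {"dx": 0,"dy": 0,"dz": 0,"rx": 0,"ry": 0,"rz": -6.5},
    {"dx": 0,"dy": 0,"dz": 0,"rx": 0,"ry": 0,"rz": -13},
    {"dx": 0,"dy": 0,"dz": -20,"rx": 0,"ry": 0,"rz": -19.5},
    {"dx": 0,"dy": 0,"dz": -40,"rx": 0,"ry": 0,"rz": -26},
    {"dx": 0,"dy": 0,"dz": -60,"rx": 0,"ry": 0,"rz": -27.3},
  ],
)

```text
clock: 8.97
tcp_pos: [0.4472, -0.1198, 0.069]
orientation: [3.138, 0.132, 0.004]
contact_force: [0.3, -0.2, -2.6]
grip_width: 0.0592
gripper_force: 54.4
```

Call:
send_rows(
  deltas=[
    {"dx": 0,"dy": 0,"dz": 0,"rx": 0,"ry": 0,"rz": 0},
    {"dx": 0,"dy": 0,"dz": 0,"rx": 0,"ry": 0,"rz": 0},
    {"dx": 0,"dy": 0,"dz": 0,"rx": 0,"ry": 0,"rz": 0},
  ],
)

```text
clock: 9.22
tcp_pos: [0.4472, -0.1199, 0.0695]
orientation: [3.138, 0.143, 0.002]
contact_force: [0.4, -0.6, -2.1]
grip_width: 0.0592
gripper_force: 54.9
```

```bash
python3 - <<'E'
from h import *
o=r.get_obs(); print(o['tcp_pos'],np.degrees(np.arctan2(*R.from_rotvec(o['orientation']).as_matrix()[[1,0],1])),o['joints'])
E
```

```text
[ 0.44717169 -0.11991673  0.06949148] -84.7937246557909 [ 0.23330112  0.39924996 -0.12599477  2.18259791  0.09132106  0.56315732
 -1.44002261]
```

Call:
send_rows(
  deltas=[
    {"dx": 0,"dy": 0,"dz": -15,"rx": 0,"ry": 0,"rz": 0},
    {"dx": 0,"dy": 0,"dz": -30,"rx": 0,"ry": 0,"rz": 0},
    {"dx": 0,"dy": 0,"dz": -40,"rx": 0,"ry": 0,"rz": 0},
    {"dx": 0,"dy": 0,"dz": -45,"rx": 0,"ry": 0,"rz": 0},
    {"dx": 0,"dy": 0,"dz": -45,"rx": 0,"ry": 0,"rz": 0},
  ],
)

```text
clock: 9.63
tcp_pos: [0.4463, -0.1199, 0.0231]
orientation: [-3.138, -0.141, 0.001]
contact_force: [-0.7, -0.3, -2.2]
grip_width: 0.0589
gripper_force: 55.1
```

Call:
send_rows(
  deltas=[
    {"dx": 0,"dy": 0,"dz": -1,"rx": 0,"ry": 0,"rz": 0},
    {"dx": 0,"dy": 0,"dz": -2,"rx": 0,"ry": 0,"rz": 0},
    {"dx": 0,"dy": 0,"dz": -2,"rx": 0,"ry": 0,"rz": 0},
  ],
)

```text
clock: 9.88
tcp_pos: [0.4471, -0.1201, 0.0222]
orientation: [3.138, 0.141, 0.002]
contact_force: [-1.1, 0.6, 3.2]
grip_width: 0.0589
gripper_force: 55.5
```

Contact with the counter. Next I release, rise, rotate back by +89.4° and regrasp.

Call:
send_rows(
  deltas=[
    {"dx": 0,"dy": 0,"dz": 0,"rx": 0,"ry": 0,"rz": 0},
    {"dx": 0,"dy": 0,"dz": 0,"rx": 0,"ry": 0,"rz": 0},
    {"dx": 0,"dy": 0,"dz": 0,"rx": 0,"ry": 0,"rz": 0},
    {"dx": 0,"dy": 0,"dz": 0,"rx": 0,"ry": 0,"rz": 0},
  ],
  jaw=80,
)

```text
clock: 10.22
tcp_pos: [0.4467, -0.12, 0.0215]
orientation: [3.138, 0.141, 0.001]
contact_force: [-0.2, -1.1, -0.5]
grip_width: 0.0801
gripper_force: 0.0
```

Call:
send_rows(
  deltas=[
    {"dx": 0,"dy": 0,"dz": 25,"rx": 0,"ry": 0,"rz": 0},
    {"dx": 0,"dy": 0,"dz": 60,"rx": 0,"ry": 0,"rz": 0},
    {"dx": 0,"dy": 0,"dz": 95,"rx": 0,"ry": 0,"rz": 6},
    {"dx": 0,"dy": 0,"dz": 120,"rx": 0,"ry": 0,"rz": 13},
    {"dx": 0,"dy": 0,"dz": 150,"rx": 0,"ry": 0,"rz": 20},
  ],
)

```text
clock: 10.63
tcp_pos: [0.446, -0.1199, 0.1726]
orientation: [3.064, 0.693, -0.0]
contact_force: [0.7, 0.3, -0.3]
grip_width: 0.0798
gripper_force: 0.0
```

Call:
send_rows(
  deltas=[
    {"dx": 0,"dy": -15,"dz": 0,"rx": 0,"ry": 0,"rz": 7},
    {"dx": 0,"dy": -30,"dz": 0,"rx": 0,"ry": 0,"rz": 14},
    {"dx": 0,"dy": -45,"dz": 0,"rx": 0,"ry": 0,"rz": 21},
    {"dx": 0,"dy": -50,"dz": 0,"rx": 0,"ry": 0,"rz": 28},
    {"dx": 0,"dy": -50,"dz": 0,"rx": 0,"ry": 0,"rz": 35},
  ],
  jaw=60,
)

```text
clock: 11.05
tcp_pos: [0.4461, -0.1718, 0.1714]
orientation: [2.716, 1.578, -0.0]
contact_force: [0.1, -0.5, 0.5]
grip_width: 0.0598
gripper_force: 0.0
```

Call:
send_rows(
  deltas=[
    {"dx": 0,"dy": 0,"dz": 0,"rx": 0,"ry": 0,"rz": 7},
    {"dx": 0,"dy": 0,"dz": 0,"rx": 0,"ry": 0,"rz": 14},
    {"dx": 0,"dy": 0,"dz": 0,"rx": 0,"ry": 0,"rz": 21},
    {"dx": 0,"dy": 0,"dz": 0,"rx": 0,"ry": 0,"rz": 28},
    {"dx": 0,"dy": 0,"dz": 0,"rx": 0,"ry": 0,"rz": 34.4},
  ],
)

```text
clock: 11.47
tcp_pos: [0.4463, -0.17, 0.1713]
orientation: [-2.125, -2.314, 0.0]
contact_force: [0.0, 0.2, -0.4]
grip_width: 0.0601
gripper_force: 0.0
```

Call:
send_rows(
  deltas=[
    {"dx": 0,"dy": 0,"dz": 0,"rx": 0,"ry": 0,"rz": 0},
    {"dx": 0,"dy": 0,"dz": 0,"rx": 0,"ry": 0,"rz": 0},
    {"dx": 0,"dy": 0,"dz": 0,"rx": 0,"ry": 0,"rz": 0},
  ],
)

```text
clock: 11.72
tcp_pos: [0.4464, -0.17, 0.1713]
orientation: [-2.136, -2.304, 0.0]
contact_force: [-0.9, -0.5, 0.7]
grip_width: 0.0602
gripper_force: 0.0
```

```bash
python3 - <<'E'
from h import *
f=r.grab_frame('wrist'); c=cloud(f); im=f['frame']; cv2.imwrite('pics/w4.png',im)
o=r.get_obs(); print(o['tcp_pos'],np.degrees(np.arctan2(*R.from_rotvec(o['orientation']).as_matrix()[[1,0],1])))
Z=c[...,2]; near=(abs(c[...,0]-.447)<.05)&(abs(c[...,1]+.12)<.06)
rect(c,near&(abs(Z-.042)<.006),'mould'); print(near.sum(),np.percentile(Z[near],[5,50,95]))
E
```

```text
[ 0.44644683 -0.16998071  0.17131227] 4.377474902076467
mould 1953 [ 445.9 -120. ] [29.9 59.3] 4.92 medz 0.0419
34221 [0.00524991 0.22009113 0.25886638]
```

View pics/w4.png

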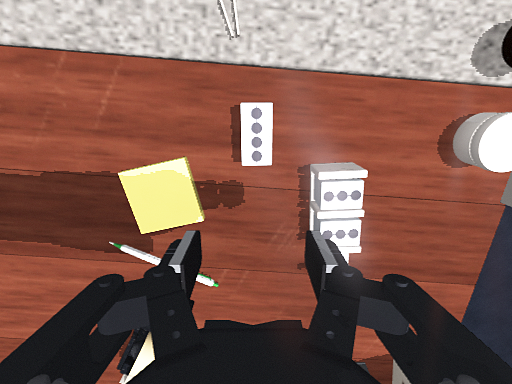

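Call:
send_rows(
  deltas=[
    {"dx": 0,"dy": 25,"dz": -25,"rx": 0,"ry": 0,"rz": 0.3},
    {"dx": 0,"dy": 50,"dz": -55,"rx": 0,"ry": 0,"rz": 0.3},
    {"dx": 0,"dy": 50,"dz": -90,"rx": 0,"ry": 0,"rz": 0.3},
    {"dx": 0,"dy": 50,"dz": -115,"rx": 0,"ry": 0,"rz": 0.3},
    {"dx": 0,"dy": 50,"dz": -125,"rx": 0,"ry": 0,"rz": 0.3},
  ],
)

```text
clock: 12.18
tcp_pos: [0.4445, -0.119, 0.0435]
orientation: [-2.123, -2.31, 0.004]
contact_force: [-0.1, 0.0, -0.3]
grip_width: 0.0601
gripper_force: 0.0
```

Call:
send_rows(
  deltas=[
    {"dx": 0,"dy": 0,"dz": -8,"rx": 0,"ry": 0,"rz": 0},
    {"dx": 0,"dy": 0,"dz": -19,"rx": 0,"ry": 0,"rz": 0},
    {"dx": 0,"dy": 0,"dz": -19,"rx": 0,"ry": 0,"rz": 0},
    {"dx": 0,"dy": 0,"dz": -19,"rx": 0,"ry": 0,"rz": 0},
  ],
)

```text
clock: 12.52
tcp_pos: [0.4469, -0.1203, 0.0277]
orientation: [2.126, 2.312, 0.0]
contact_force: [-0.7, -0.1, 0.6]
grip_width: 0.06
gripper_force: 0.0
```

Call:
send_rows(
  deltas=[
    {"dx": 0,"dy": 0,"dz": 0,"rx": 0,"ry": 0,"rz": 0},
    {"dx": 0,"dy": 0,"dz": 0,"rx": 0,"ry": 0,"rz": 0},
    {"dx": 0,"dy": 0,"dz": 0,"rx": 0,"ry": 0,"rz": 0},
    {"dx": 0,"dy": 0,"dz": 0,"rx": 0,"ry": 0,"rz": 0},
    {"dx": 0,"dy": 0,"dz": 0,"rx": 0,"ry": 0,"rz": 0},
  ],
  jaw=20,
  newtons=50,
)

```text
clock: 12.93
tcp_pos: [0.4471, -0.1203, 0.0283]
orientation: [2.125, 2.312, 0.001]
contact_force: [-0.5, 0.2, 6.5]
grip_width: 0.0293
gripper_force: 49.7
```

Call:
send_rows(
  deltas=[
    {"dx": 0,"dy": 0,"dz": 15,"rx": 0,"ry": 0,"rz": 0},
    {"dx": 5,"dy": 5,"dz": 40,"rx": 0,"ry": 0,"rz": 0},
    {"dx": 15,"dy": 30,"dz": 70,"rx": 0,"ry": 0,"rz": 0},
    {"dx": 30,"dy": 60,"dz": 92,"rx": 0,"ry": 0,"rz": 0},
    {"dx": 45,"dy": 95,"dz": 92,"rx": 0,"ry": 0,"rz": 0},
  ],
)

```text
clock: 13.35
tcp_pos: [0.4945, -0.0256, 0.124]
orientation: [2.126, 2.304, 0.007]
contact_force: [1.5, -0.3, -2.4]
grip_width: 0.0292
gripper_force: 50.2
```

Call:
send_rows(
  deltas=[
    {"dx": 15,"dy": 35,"dz": 0,"rx": 0,"ry": 0,"rz": 0},
    {"dx": 30,"dy": 70,"dz": 0,"rx": 0,"ry": 0,"rz": 0},
    {"dx": 34,"dy": 98,"dz": 0,"rx": 0,"ry": 0,"rz": 0},
    {"dx": 35,"dy": 104,"dz": 0,"rx": 0,"ry": 0,"rz": 0},
    {"dx": 35,"dy": 104,"dz": 0,"rx": 0,"ry": 0,"rz": 0},
  ],
)

```text
clock: 13.77
tcp_pos: [0.5264, 0.0821, 0.1197]
orientation: [-2.12, -2.318, -0.002]
contact_force: [-0.5, -0.5, -1.5]
grip_width: 0.029
gripper_force: 50.1
```

Call:
send_rows(
  deltas=[
    {"dx": 0,"dy": 0,"dz": 0,"rx": 0,"ry": 0,"rz": 0},
    {"dx": 0,"dy": 0,"dz": 0,"rx": 0,"ry": 0,"rz": 0},
    {"dx": 0,"dy": 0,"dz": 0,"rx": 0,"ry": 0,"rz": 0},
  ],
)

```text
clock: 14.02
tcp_pos: [0.5261, 0.0768, 0.1192]
orientation: [2.129, 2.31, -0.002]
contact_force: [-0.2, -0.6, -1.6]
grip_width: 0.0289
gripper_force: 50.1
```

```bash
python3 - <<'E'
from h import *
o=r.get_obs(); print(o['tcp_pos'],np.degrees(np.arctan2(*R.from_rotvec(o['orientation']).as_matrix()[[1,0],1])),R.from_rotvec(o['orientation']).as_matrix()[:,2])
f=r.grab_frame('wrist'); c=cloud(f); Z=c[...,2]; np.savez('w5.npz',c=c,im=f['frame']); cv2.imwrite('pics/w5.png',f['frame'])
V=np.arange(384)[:,None]
# mould in hand: bottom z ~ tcp-21, top ~ tcp+15
z=o['tcp_pos'][2]+.015; m=(abs(Z-z)<.006)&(abs(c[...,0]-o['tcp_pos'][0])<.03)&(abs(c[...,1]-o['tcp_pos'][1])<.05)
print(z); rect(c,m,'mould')
E
```

```text
[0.52614615 0.07683663 0.11915326] 4.674916797281477 [-6.12680092e-04 -1.18816459e-03 -9.99999106e-01]
0.13415325552421206
mould 6908 [524.2  78.2] [65.4 52.5] 72.81 medz 0.1326
```

View pics/w5.png

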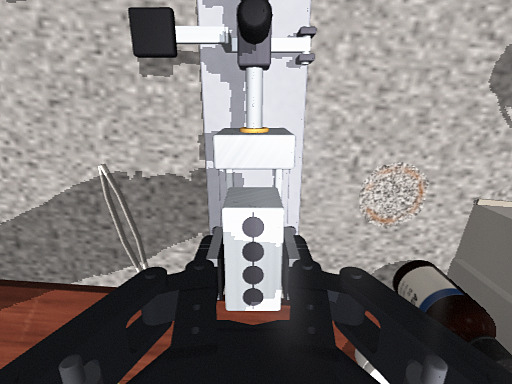

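The picture shows the mould held upright, its top spanning columns 222–285 and rows 206–309, with the guide block at (255,148). I'll measure both in this same view.

```bash
python3 - <<'E'
from h import *
d=np.load('w5.npz'); c=d['c'];Z=c[...,2]
U,V=np.meshgrid(np.arange(512),np.arange(384))
m=blob((abs(Z-.1335)<.005)&(U>216)&(U<290)&(V>195)&(V<315)&(d['im'].max(2)>0),235,240)
for v in (215,250,290): print(v,np.where(m[v])[0][[0,-1]], c[v,np.where(m[v])[0][[0,-1]]].round(4).tolist())
rect(c,m,'mould')
g=blob((abs(Z-.070)<.005)&(V<172)&(V>125)&(U>200)&(U<310),255,148); rect(c,g,'guide')
x=np.array([.0802,-.9968]); G=c[g][:,:2].mean(0); print('nest',G+.0445*x)
E
```

```text
215 [222 283] [[0.5097, 0.102, 0.1318], [0.539, 0.1041, 0.1312]]
250 [220 284] [[0.5102, 0.0864, 0.1377], [0.5405, 0.0892, 0.1381]]
290 [225 280] [[0.5134, 0.0599, 0.1325], [0.5423, 0.0618, 0.1318]]
mould 6296 [526.4  77.5] [36.2 61. ] 2.74 medz 0.1326
guide 2817 [523.3 123.6] [56.2 23.6] 4.68 medz 0.0697
nest [0.52678432 0.07968781]
```

Call:
send_rows(
  deltas=[
    {"dx": 0.5,"dy": 2.5,"dz": -8,"rx": 0,"ry": 0,"rz": 0},
    {"dx": 0.5,"dy": 2.5,"dz": -16,"rx": 0,"ry": 0,"rz": 0},
    {"dx": 0.5,"dy": 2.5,"dz": -16,"rx": 0,"ry": 0,"rz": 0},
    {"dx": 0.5,"dy": 2.5,"dz": -16,"rx": 0,"ry": 0,"rz": 0},
  ],
)

```text
clock: 14.4
tcp_pos: [0.5263, 0.0813, 0.1023]
orientation: [-2.125, -2.312, 0.002]
contact_force: [-0.0, 0.0, -1.9]
grip_width: 0.0289
gripper_force: 50.1
```

Call:
send_rows(
  deltas=[
    {"dx": 0,"dy": 0,"dz": 0,"rx": 0,"ry": 0,"rz": 0},
    {"dx": 0,"dy": 0,"dz": 0,"rx": 0,"ry": 0,"rz": 0},
    {"dx": 0,"dy": 0,"dz": 0,"rx": 0,"ry": 0,"rz": 0},
  ],
)

```text
clock: 14.65
tcp_pos: [0.5272, 0.0816, 0.1035]
orientation: [2.126, 2.313, 0.001]
contact_force: [0.4, 0.2, -2.0]
grip_width: 0.0291
gripper_force: 50.1
```

Call:
send_rows(
  deltas=[
    {"dx": -0.5,"dy": -2,"dz": -5,"rx": 0,"ry": 0,"rz": 0},
    {"dx": -0.5,"dy": -2,"dz": -5,"rx": 0,"ry": 0,"rz": 0},
    {"dx": -0.5,"dy": -2,"dz": -5,"rx": 0,"ry": 0,"rz": 0},
    {"dx": -0.5,"dy": -2,"dz": -5,"rx": 0,"ry": 0,"rz": 0},
  ],
)

```text
clock: 14.98
tcp_pos: [0.5264, 0.0795, 0.0982]
orientation: [-2.126, -2.313, 0.0]
contact_force: [-0.2, 0.2, -2.2]
grip_width: 0.029
gripper_force: 50.1
```

Aligned. Now descending in steps.

Call:
send_rows(
  deltas=[
    {"dx": 0,"dy": 0,"dz": -4,"rx": 0,"ry": 0,"rz": 0},
    {"dx": 0,"dy": 0,"dz": -8,"rx": 0,"ry": 0,"rz": 0},
    {"dx": 0,"dy": 0,"dz": -12,"rx": 0,"ry": 0,"rz": 0},
    {"dx": 0,"dy": 0,"dz": -16,"rx": 0,"ry": 0,"rz": 0},
    {"dx": 0,"dy": 0,"dz": -20,"rx": 0,"ry": 0,"rz": 0},
  ],
)

```text
clock: 15.4
tcp_pos: [0.5264, 0.0795, 0.0777]
orientation: [-2.126, -2.313, 0.0]
contact_force: [-0.4, -0.1, -2.4]
grip_width: 0.0293
gripper_force: 50.1
```

Call:
send_rows(
  deltas=[
    {"dx": 0,"dy": 0,"dz": 0,"rx": 0,"ry": 0,"rz": 0},
    {"dx": 0,"dy": 0,"dz": -5,"rx": 0,"ry": 0,"rz": 0},
    {"dx": 0,"dy": 0,"dz": -10,"rx": 0,"ry": 0,"rz": 0},
    {"dx": 0,"dy": 0,"dz": -14,"rx": 0,"ry": 0,"rz": 0},
    {"dx": 0,"dy": 0,"dz": -14,"rx": 0,"ry": 0,"rz": 0},
  ],
)

```text
clock: 15.82
tcp_pos: [0.5258, 0.0794, 0.0633]
orientation: [-2.125, -2.313, 0.002]
contact_force: [-0.1, -0.6, -2.1]
grip_width: 0.029
gripper_force: 50.1
```

Call:
send_rows(
  deltas=[
    {"dx": 0.3,"dy": 0,"dz": -3,"rx": 0,"ry": 0,"rz": 0},
    {"dx": 0.3,"dy": 0,"dz": -6,"rx": 0,"ry": 0,"rz": 0},
    {"dx": 0.3,"dy": 0,"dz": -9,"rx": 0,"ry": 0,"rz": 0},
    {"dx": 0.3,"dy": 0,"dz": -10,"rx": 0,"ry": 0,"rz": 0},
    {"dx": 0.3,"dy": 0,"dz": -10,"rx": 0,"ry": 0,"rz": 0},
  ],
)

```text
clock: 16.23
tcp_pos: [0.5266, 0.0795, 0.054]
orientation: [-2.125, -2.313, 0.001]
contact_force: [1.0, 0.4, -2.0]
grip_width: 0.0294
gripper_force: 50.1
```

Call:
send_rows(
  deltas=[
    {"dx": 0,"dy": 0,"dz": -1,"rx": 0,"ry": 0,"rz": 0},
    {"dx": 0,"dy": 0,"dz": -2,"rx": 0,"ry": 0,"rz": 0},
    {"dx": 0,"dy": 0,"dz": -2,"rx": 0,"ry": 0,"rz": 0},
  ],
)

```text
clock: 16.48
tcp_pos: [0.5269, 0.0796, 0.0533]
orientation: [2.125, 2.313, -0.0]
contact_force: [-3.9, -0.7, 9.1]
grip_width: 0.0294
gripper_force: 51.4
```

Call:
send_rows(
  deltas=[
    {"dx": 0,"dy": 0,"dz": 0,"rx": 0,"ry": 0,"rz": 0},
    {"dx": 0,"dy": 0,"dz": 0,"rx": 0,"ry": 0,"rz": 0},
    {"dx": 0,"dy": 0,"dz": 0,"rx": 0,"ry": 0,"rz": 0},
    {"dx": 0,"dy": 0,"dz": 0,"rx": 0,"ry": 0,"rz": 0},
  ],
  jaw=48,
)

```text
clock: 16.82
tcp_pos: [0.527, 0.0796, 0.0524]
orientation: [2.126, 2.313, 0.001]
contact_force: [0.7, 0.3, -0.2]
grip_width: 0.0482
gripper_force: 0.0
```

Call:
send_rows(
  deltas=[
    {"dx": 0,"dy": 0,"dz": 20,"rx": 0,"ry": 0,"rz": 0},
    {"dx": 0,"dy": 0,"dz": 50,"rx": 0,"ry": 0,"rz": 0},
    {"dx": 0,"dy": 0,"dz": 90,"rx": 0,"ry": 0,"rz": 0},
    {"dx": 0,"dy": -20,"dz": 125,"rx": 0,"ry": 0,"rz": 0},
    {"dx": 0,"dy": -40,"dz": 150,"rx": 0,"ry": 0,"rz": 0},
  ],
)

```text
clock: 17.23
tcp_pos: [0.5277, 0.0408, 0.2056]
orientation: [2.121, 2.315, 0.005]
contact_force: [1.2, 0.3, -0.2]
grip_width: 0.048
gripper_force: 0.0
```

Call:
send_rows(
  deltas=[
    {"dx": 0,"dy": 0,"dz": 0,"rx": 0,"ry": 0,"rz": 0},
    {"dx": 0,"dy": 0,"dz": 0,"rx": 0,"ry": 0,"rz": 0},
  ],
  jaw=0,
)

```text
clock: 17.4
tcp_pos: [0.5278, 0.0383, 0.2037]
orientation: [2.127, 2.308, 0.003]
contact_force: [-0.3, 0.6, 0.1]
grip_width: 0.0246
gripper_force: 0.0
```

```bash
cat > chk.py <<'E'
from h import *
f=r.grab_frame('wrist'); c=cloud(f); Z=c[...,2]; cv2.imwrite('pics/chk.png',f['frame'])
print(r.get_obs()['tcp_pos'],r.get_obs()['contact_force'])
q=c[...,:2]-np.array([.5216,.1394]); a=q@np.array([.0802,-.9968])*1000; b=q@np.array([.9968,.0802])*1000
k=(abs(Z-.104)<.005)&(abs(b)<20)&(a<0)&(a>-100); print('knob a',a[k].mean(),'rest -27')
m=(a>33)&(a<87)&(abs(b)<12); print('mould top z',np.percentile(Z[m],[10,50,90]))
m=(abs(Z-.067)<.003)&(a>20)&(a<100)&(abs(b)<25); rect(c,m,'mould'); print(a[m].min(),a[m].max(),b[m].min(),b[m].max())
p=(abs(a+58)<10)&(abs(b+64)<10); print('pad z',np.median(Z[p]))
E
python3 chk.py
```

```text
[0.52666815 0.0393506  0.20223418] [ 0.74551017  0.24793027 -0.64433828]
knob a -49.890351787944816 rest -27
mould top z [0.06654268 0.27585886 0.29111216]
mould 2158 [526.1  82.8] [49.7 73.5] 4.7 medz 0.067
20.00314546538695 93.54942045124919 -24.83646155143766 24.923864747301536
pad z 0.059586297284506956
```

View pics/chk.png

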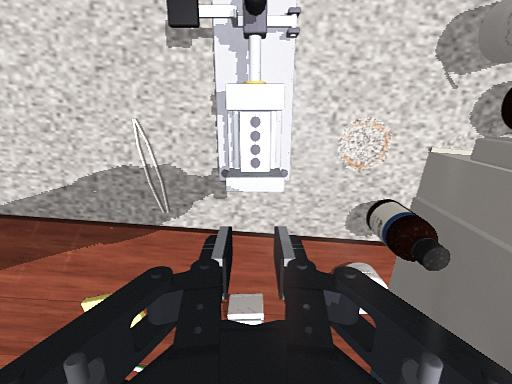

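The mould is seated upright in the nest, and the carriage is still cocked at the top edge of the picture. Next is the pad.

Call:
send_rows(
  deltas=[
    {"dx": -15,"dy": 35,"dz": 0,"rx": 0,"ry": 0,"rz": 0},
    {"dx": -35,"dy": 70,"dz": 0,"rx": 0,"ry": 0,"rz": 0},
    {"dx": -55,"dy": 105,"dz": 0,"rx": 0,"ry": 0,"rz": 0},
    {"dx": -70,"dy": 138,"dz": -20,"rx": 0,"ry": 0,"rz": 0},
    {"dx": -76,"dy": 153,"dz": -50,"rx": 0,"ry": 0,"rz": 0},
  ],
  jaw=0,
)

```text
clock: 17.87
tcp_pos: [0.4486, 0.199, 0.1529]
orientation: [-2.117, -2.32, -0.007]
contact_force: [0.2, 0.5, 0.1]
grip_width: -0.0001
gripper_force: 0.0
```

Call:
send_rows(
  deltas=[
    {"dx": 0,"dy": 0,"dz": -30,"rx": 0,"ry": 0,"rz": 0},
    {"dx": 0,"dy": 0,"dz": -58,"rx": 0,"ry": 0,"rz": 0},
    {"dx": 0,"dy": 0,"dz": -58,"rx": 0,"ry": 0,"rz": 0},
    {"dx": 0,"dy": 0,"dz": -58,"rx": 0,"ry": 0,"rz": 0},
  ],
)

```text
clock: 18.2
tcp_pos: [0.4485, 0.1927, 0.0924]
orientation: [-2.121, -2.313, 0.008]
contact_force: [0.3, -0.1, 0.5]
grip_width: 0.0002
gripper_force: 0.0
```

Call:
send_rows(
  deltas=[
    {"dx": 2,"dy": 0,"dz": -10,"rx": 0,"ry": 0,"rz": 0},
    {"dx": 2,"dy": 0,"dz": -18,"rx": 0,"ry": 0,"rz": 0},
    {"dx": 2,"dy": 0,"dz": -23,"rx": 0,"ry": 0,"rz": 0},
    {"dx": 2,"dy": 0,"dz": -28,"rx": 0,"ry": 0,"rz": 0},
    {"dx": 2,"dy": 0,"dz": -31,"rx": 0,"ry": 0,"rz": 0},
  ],
)

```text
clock: 18.62
tcp_pos: [0.4528, 0.1924, 0.0631]
orientation: [2.126, 2.313, 0.0]
contact_force: [-0.3, 0.0, 0.2]
grip_width: 0.0001
gripper_force: 0.1
```

Call:
send_rows(
  deltas=[
    {"dx": 0,"dy": 0,"dz": -2,"rx": 0,"ry": 0,"rz": 0},
    {"dx": 0,"dy": 0,"dz": -4,"rx": 0,"ry": 0,"rz": 0},
    {"dx": 0,"dy": 0,"dz": -4,"rx": 0,"ry": 0,"rz": 0},
  ],
)

```text
clock: 18.87
tcp_pos: [0.4525, 0.1925, 0.0592]
orientation: [-2.126, -2.313, 0.001]
contact_force: [-1.5, -0.8, 2.0]
grip_width: -0.0
gripper_force: 1.4
```

Call:
send_rows(
  deltas=[
    {"dx": 0,"dy": 0,"dz": -2,"rx": 0,"ry": 0,"rz": 0},
    {"dx": 0,"dy": 0,"dz": -4,"rx": 0,"ry": 0,"rz": 0},
    {"dx": 0,"dy": 0,"dz": -5,"rx": 0,"ry": 0,"rz": 0},
    {"dx": 0,"dy": 0,"dz": -5,"rx": 0,"ry": 0,"rz": 0},
  ],
)

```text
clock: 19.2
tcp_pos: [0.4525, 0.1926, 0.0547]
orientation: [2.125, 2.313, -0.001]
contact_force: [-5.1, -1.7, 12.5]
grip_width: -0.0005
gripper_force: 6.4
```

```bash
cat > kn.py <<'E'
from h import *
for n in ('scene','top'):
    f=r.grab_frame(n); c=cloud(f); Z=c[...,2]
    q=c[...,:2]-np.array([.5216,.1394]); a=q@np.array([.0802,-.9968])*1000; b=q@np.array([.9968,.0802])*1000
    k=(abs(Z-.1)<.008)&(abs(b)<14)&(a<0)&(a>-90); print(n,k.sum(),'knob a',np.median(a[k]) if k.any() else None,'rest -27 cocked -57')
E
python3 kn.py
```

```text
scene 0 knob a None rest -27 cocked -57
top 19 knob a -34.08500894822494 rest -27 cocked -57
```

The punch has fired: the knob is about 8 mm back, as expected against the mould. I'll withdraw and verify.

Call:
send_rows(
  deltas=[
    {"dx": 0,"dy": 0,"dz": 15,"rx": 0,"ry": 0,"rz": 0},
    {"dx": 0,"dy": 0,"dz": 45,"rx": 0,"ry": 0,"rz": 0},
    {"dx": 0,"dy": 0,"dz": 80,"rx": 0,"ry": 0,"rz": 0},
    {"dx": 0,"dy": -5,"dz": 120,"rx": 0,"ry": 0,"rz": 0},
    {"dx": 0,"dy": -40,"dz": 150,"rx": 0,"ry": 0,"rz": 0},
  ],
)

```text
clock: 19.72
tcp_pos: [0.4541, 0.1614, 0.2053]
orientation: [2.117, 2.321, 0.012]
contact_force: [0.5, 1.0, 1.3]
grip_width: -0.0001
gripper_force: 0.0
```

Call:
send_rows(
  deltas=[
    {"dx": 10,"dy": -38,"dz": 5,"rx": 0,"ry": 0,"rz": 0},
    {"dx": 20,"dy": -76,"dz": 10,"rx": 0,"ry": 0,"rz": 0},
    {"dx": 30,"dy": -112,"dz": 15,"rx": 0,"ry": 0,"rz": 0},
    {"dx": 30,"dy": -112,"dz": 20,"rx": 0,"ry": 0,"rz": 0},
    {"dx": 30,"dy": -112,"dz": 20,"rx": 0,"ry": 0,"rz": 0},
  ],
)

```text
clock: 20.13
tcp_pos: [0.4842, 0.0414, 0.2223]
orientation: [2.131, 2.306, 0.002]
contact_force: [-0.4, 1.4, 0.1]
grip_width: -0.0001
gripper_force: 0.0
```

```bash
python3 chk.py; python3 kn.py
```

```text
[0.48350434 0.04338653 0.22177754] [ 0.34372654 -0.44556334  0.14721655]
knob a -35.53124719183314 rest -27
mould top z [0.06702506 0.28909533 0.30143487]
mould 1865 [526.2  82.9] [49.5 73.5] 4.59 medz 0.067
20.00241228377381 93.47362696917459 -24.705967453263582 24.839318483729585
pad z 0.05982126342132682
scene 48 knob a -39.149713778802194 rest -27 cocked -57
top 43 knob a -35.625297516930466 rest -27 cocked -57
```

View pics/chk.png

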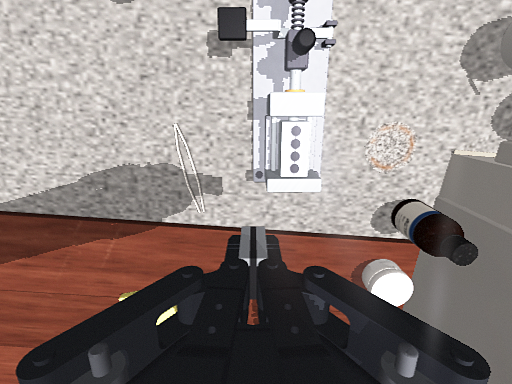

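The final picture shows the mould lying in the nest at (294,149), with the pin resting against it. The knob at (304,41) sits 8.5 mm back and the pad has sprung back up.

```bash
python3 -c "
from bench import r
print(r.hand_in())"
```

```text
the job is handed in; nothing more can be done
None
```

The job is handed in at about 20 s: I cocked the punch, laid the long mould upright in the nest, and fired the pin, which rests against the mould (knob 8.5 mm back); the hand-in returned no verdict.

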